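Pump up the pressure mister until its indicator pin is fully out

TASK

Charge the pressure mister, the squat white canister with a grey screw cap: with closed fingertips press its round pump knob down and let it spring back up, again and again, until the steel indicator pin beside the knob has risen fully out and is level with the fixed steel post next to it. Then leave the knob up and the pin out. Only press the knob: do not lift, tip or push the mister away, do not touch the pin, and leave the pump bottle, pot and tin around it where they stand.

Things in the scene. Friction and masses are not known exactly. Their poses are not given: they have to be found in the camera images.
- mister: pressure mister, loose, 0.9 kg: white upright canister on a rubber foot, 128 mm diameter; flat top of its grey ribbed cap 120 mm high. Origin: centre of the underside, z up. Pump knob on its axis; indicator pin 45 mm from the axis along -x (roughly towards the robot), fixed gauge post 22 mm from the pin along +y; nozzle with brass tip along +x, to 78 mm from the axis, 147 mm high.
- knob_top (a point): centre of the flat top of the pump knob, a grey disc 48 mm in diameter and 20 mm thick on a steel stem; 180 mm above the table when up, 166 mm when pressed fully down; the point moves with the knob
- plunger (a joint): how far the knob is pressed down: 0 = up, 0.014 m = fully down on its stop. A spring drives it back up: about 5 N to start it, about 7 N when fully down. A press of more than about 9 mm, followed by a full return, lifts the pin one step; the pin rises during the return, not during the press.
- pin (a joint): how far the indicator pin has risen: starts anywhere from 0 to 0.016 m, fully out at about 0.040 m, where it stays and further pumping does nothing. Each full stroke lifts it 8 mm (the first 6 to 14 mm); three to five strokes are needed. Friction holds it between strokes.
- pin_top (a point): centre of the top of the indicator pin, a steel pin 8 mm thick with a flat head 13 mm in diameter; 128 mm above the table at its lowest, 168 mm when fully out
- post_top (a point): centre of the top of the fixed steel gauge post, 7 mm thick with a flat head 13 mm in diameter, 168 mm above the table; the pin is fully out when its top is level with this
- cleanser_pump: bystander: loose white and green pump bottle, 60 mm across, 199 mm high, origin at the centre of its underside. Not the mister.
- mask_pot: bystander: loose black cream pot, 69 mm across, 55 mm high, origin at the centre of its underside
- balm_tin: bystander: loose tin with a tan lid, 65 mm across, 29 mm high, origin at the centre of its underside

How it is judged:
By the outcome, as a careful person would: the job done as asked, in the order asked, and still so for the second after the job is handed in, with the robot touching nothing.
It also fails if it takes over 42 s, if anything falls off the work surface, if the arm or the gripper's body presses on something with over 40 N, if the wrist force passes 120 N, or if a joint passes its speed limit or range.

ROBOT

A 7-joint arm with a two-finger parallel gripper is mounted at the origin on a cart in front of the work surface, level with it; the furniture and walls round the work are solid. World frame = base frame: x ahead of the robot, y to its left, z up, the work surface at z = 0. Lengths are in m, angles in rad, forces in N, time in s.
With the tool pointing down it reaches from about 0.425 to 0.825 m from the base axis. Payload 3.6 kg.
Tool frame: the origin (TCP) lies at the very end of the fingers, on their centre line; the grasp point (between the pads) lies behind it (manip.tcp_to_grasp is the z of the grasp point in the tool frame, in m); z points along the fingers, y is the line along which they close (so a half turn about z gives the same grasp; the last joint's range is limited). The gripper opens to 93 mm and grips with 3 to 60 N. Pads are 15 mm wide; open, the fingers measure 128 mm over their backs; the gripper's body (75 mm by 188 mm) begins 65 mm behind the grasp point.
Start: joints at [-0.026, 0.615, -0.013, 1.423, 0.008, 1.103, -0.04], TCP at [0.65, 0, 0.219] pointing down, gripper open.
Joint ranges: [-3.12, 3.12], [-0.3, 2.06], [-1.34, 1.32], [0.26, 2.42], [-1.36, 4.5], [0.01, 1.98], [-2.84, 2.84]. Speed limits (rad/s): [2.79, 2.79, 3.14, 3.14, 3.14, 3.14, 3.14].

INTERFACE

Orientations are given as a unit quaternion [x, y, z, w].
In Python, from bench import manip gives the robot as it stands. Calls block until the motion is done:
- manip.reach(position, orientation): joint-space move of the TCP to a pose.
- manip.move_straight(position, rate=0.15, ori=None): straight line of the TCP; ori=None keeps the orientation; rate is the mean speed in m/s.
- manip.move_joints(angles): joint-space move.
- manip.command_gripper(opening, grasp_force=None): finger opening in m; grasp_force is the grip in N (None keeps the last); returns when the fingers have stopped.
- manip.hold(seconds).
- manip.solve_ik(position, orientation): joint angles nearest the present ones, or None.
- manip.get_state(): the state.
- manip.camera(name): name is "scene" or "side" or "wrist"; returns a dict with "image" (400x640x3 uint8, blue, green, red), "range_z" (400x640 float32, m along the optical axis (not along the pixel's ray), 0 where there is no reading), "fovy" (degrees; the focal length in pixels is half the picture's height over the tangent of half this angle, whatever the lens; pixels are square), "cx", "cy" (the principal point, pixels), "dist" ([k1, k2, p1, p2, k3] as OpenCV has them; the pictures are not rectified), "extrinsics" (4x4, takes a point from world to camera coordinates); the wrist camera has in their place "tool_from_camera" (4x4, takes a point from camera to tool coordinates, whose origin is the TCP and whose axes are the flange's). Camera axes: x right, y down, z forward; pixel columns grow to the right and rows downward; lengths in m; the calibration is good to about 2 mm. A picture is of the moment at which its call begins: read the wrist's pose just before it.
A pose or a line that the arm cannot do raises manip.MotionError and nothing moves.
- manip.sign_off(): hands the job in; it is judged then, once.
Trained networks look in a picture, given as the dict that the camera call returned (one of the last four; its "shot" number tells which), for a name from the list of things; names that differ only in an ending like _2 or _b are one class to them, and where a whole thing is asked for, a point or a joint stands for the part that bears it (a point fixed in the world has none). Each returns a list of dicts, best first, with "score" (0 to 1); they miss things now and then, are a little off and sometimes report something else, mostly with a low value. They report only what shows in the picture. A call takes as long as a camera call.
- manip.boxes_of(picture, name): "centre" ([row, column] in pixels, amid what is visible of it).
- manip.regions_of(picture, name): "pixels" (400x640 bool, what is visible of it) and "centre" ([row, column] in pixels, amid what is visible of it).
The state is a dict: "time_s": time; "q": joint angles; "joint_velocities": joint speeds; "tau": joint torques, N m; "tool_pos": TCP position; "tcp_rot": TCP orientation; "contact_force": force on the tool from outside, world axes, zero at the start; "moment": the same for the moment, N m; "grip_width": finger opening in m; "grasp_force": force on a finger pad.
Only numpy, scipy, OpenCV 4.12 (cv2) and the standard library are available. Lean on these libraries where they do the work, as an engineer would, in place of code of your own. Each camera call takes 0.05 s, during which the arm holds its last target. There are 200 camera calls.

## Working session

There is one attempt and no reset: what is moved stays moved. The work goes in short steps, each a Python script; the robot and the scene stay as the last script left them, time stands still between calls to the robot, and variables do not carry over. Pictures are saved under pics/ and viewed, at most 10 in all, crops included, and the job is handed in when it is done.

```bash
mkdir -p pics; cat > h.py <<'E'
import numpy as np, cv2
from bench import manip
def world(p,rc,z=None):
    """pixel (row,col) arrays -> world via range_z"""
    rc=np.atleast_2d(np.array(rc,float)); f=p["image"].shape[0]/2/np.tan(np.radians(p["fovy"])/2)
    K=np.array([[f,0,p["cx"]],[0,f,p["cy"]],[0,0,1]])
    n=cv2.undistortPoints(rc[:,None,::-1].copy(),K,np.array(p["dist"],float))[:,0]
    d=p["range_z"][rc[:,0].round().astype(int),rc[:,1].round().astype(int)]
    c=np.c_[n*d[:,None],d]
    T=np.linalg.inv(p["extrinsics"])
    return c[d>0]@T[:3,:3].T+T[:3,3]
def pix(p,X):
    f=p["image"].shape[0]/2/np.tan(np.radians(p["fovy"])/2)
    K=np.array([[f,0,p["cx"]],[0,f,p["cy"]],[0,0,1]])
    E=np.array(p["extrinsics"])
    return cv2.projectPoints(np.atleast_2d(np.array(X,float)),cv2.Rodrigues(E[:3,:3])[0],E[:3,3],K,np.array(p["dist"],float))[0][:,0]
E
python3 - <<'E'
from h import *
for c in ("scene","side"):
    p=manip.camera(c); cv2.imwrite(f"pics/{c}0.png",p["image"])
    for n in ("mister","knob_top","pin_top","post_top","cleanser_pump","mask_pot","balm_tin"):
        try: r=manip.regions_of(p,n)
        except Exception as e: print(n,e); continue
        for q in r[:2]:
            w=world(p,np.argwhere(q["pixels"]))
            if len(w): print(c,n,round(q["score"],2),np.round(q["centre"]),np.round(np.median(w,0),3),np.round(np.percentile(w,3,0),3),np.round(np.percentile(w,97,0),3))
s=manip.get_state(); print(s["time_s"],s["tcp_rot"],s["grip_width"],manip.tcp_to_grasp)
E
```

```text
scene mister 0.9 [253. 356.] [ 0.511 -0.113  0.104] [ 0.48  -0.15   0.009] [ 0.582 -0.048  0.18 ]
scene knob_top 0.8 [215. 356.] [ 0.533 -0.095  0.178] [ 0.517 -0.113  0.137] [ 0.558 -0.072  0.182]
scene post_top 0.79 [251. 354.] [ 0.511 -0.113  0.101] [ 0.48  -0.15   0.008] [ 0.58  -0.049  0.18 ]
scene cleanser_pump 0.62 [236. 442.] [ 0.664 -0.216  0.105] [ 0.653 -0.234  0.011] [ 0.69  -0.185  0.198]
scene balm_tin 0.56 [312. 382.] [ 0.454 -0.224  0.029] [ 0.433 -0.248  0.003] [ 0.491 -0.19   0.032]
side mister 0.87 [194. 363.] [ 0.529 -0.05   0.11 ] [ 0.48  -0.119  0.006] [ 0.591 -0.025  0.179]
side knob_top 0.58 [164. 362.] [ 0.538 -0.079  0.178] [ 0.518 -0.119  0.12 ] [ 0.561 -0.062  0.181]
side post_top 0.64 [189. 361.] [ 0.53  -0.051  0.109] [ 0.48  -0.127  0.003] [ 0.593 -0.025  0.179]
side cleanser_pump 0.74 [163. 330.] [ 0.668 -0.179  0.065] [ 0.653 -0.204  0.008] [ 0.707 -0.169  0.143]
side mask_pot 0.87 [217. 308.] [0.642 0.031 0.052] [ 0.616 -0.009  0.005] [0.675 0.049 0.056]
side balm_tin 0.79 [189. 403.] [ 0.462 -0.198  0.027] [ 0.434 -0.24  -0.001] [ 0.492 -0.18   0.031]
0.8 [ 7.07088680e-01  7.07124881e-01  2.78333813e-06 -2.65833688e-05] 0.0926347031650711 -0.0188
```

```bash
python3 - <<'E'
import cv2
a=cv2.imread("pics/scene0.png")[160:330,270:480]; b=cv2.imread("pics/side0.png")[110:270,260:450]
cv2.imwrite("pics/c0.png",cv2.resize(a,None,fx=3.5,fy=3.5,interpolation=cv2.INTER_CUBIC))
cv2.imwrite("pics/c1.png",cv2.resize(b,None,fx=3.7,fy=3.7,interpolation=cv2.INTER_CUBIC))
E
```

```text
(no output)
```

View pics/c0.png

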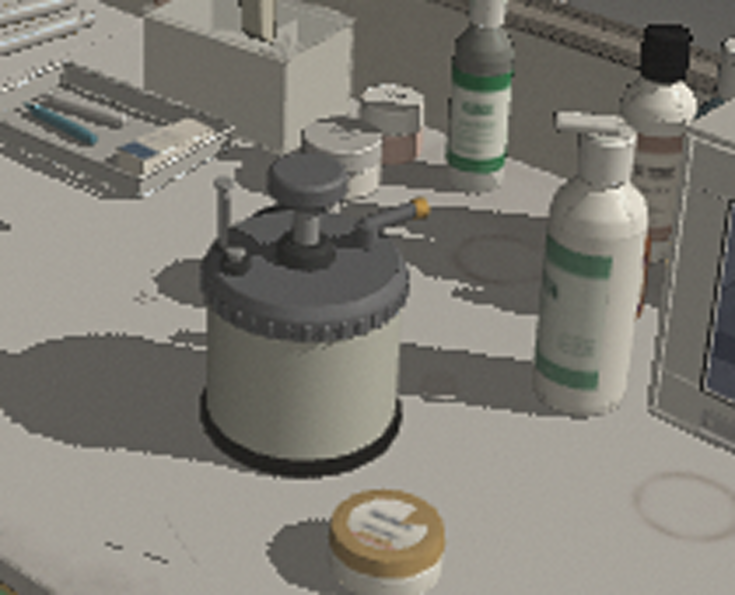

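View pics/c1.png

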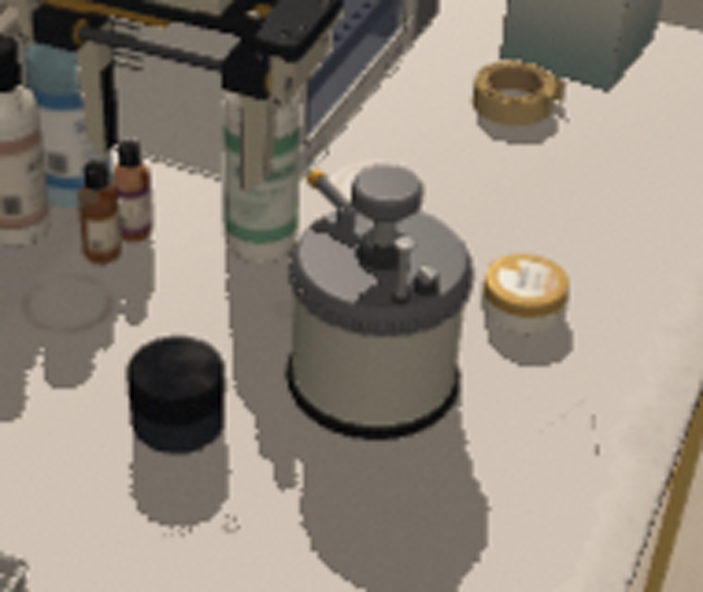

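The scene crop shows the mister with knob up at (310,180), the tall post at (225,185) and the pin low at (235,258). The side crop agrees, with the knob at (387,190), post at (403,245) and pin at (427,278). Next I measure the knob disc and move above it.

```bash
cat >> h.py <<'E'
def knob(cam):
    p=manip.camera(cam); r=manip.regions_of(p,"knob_top")[0]
    w=world(p,np.argwhere(r["pixels"])); t=w[(w[:,2]>.174)&(w[:,2]<.187)]
    (x,y),rad=cv2.minEnclosingCircle(t[:,:2].astype(np.float32))
    print(cam,len(t),"mean",t.mean(0).round(4),"circ",np.round([x,y,rad],4)); return p,t
E
python3 - <<'E'
from h import *
c=[knob("scene")[1].mean(0),knob("side")[1].mean(0)]
k=np.mean(c,0); np.save("k.npy",k); print(k)
assert abs(k[2]-.18)<.005 and np.linalg.norm(c[0]-c[1])<.01
q=manip.get_state()["tcp_rot"]
manip.command_gripper(0.0)
manip.reach([k[0],k[1],.215],q)
s=manip.get_state(); print(s["time_s"],s["tool_pos"],s["grip_width"],s["contact_force"])
p=manip.camera("side"); a=p["image"][90:250,260:450]
cv2.imwrite("pics/c2.png",cv2.resize(a,None,fx=3.7,fy=3.7,interpolation=cv2.INTER_CUBIC))
E
```

```text
scene 230 mean [ 0.5358 -0.0935  0.1794] circ [ 0.539  -0.0914  0.0249]
side 185 mean [ 0.5382 -0.0813  0.1787] circ [ 0.5413 -0.0822  0.0259]
[ 0.53697552 -0.0873825   0.17905322]Traceback (most recent call last):
  File "<stdin>", line 4, in <module>
AssertionError
```

The two views differ by 9 mm in y because each picks up some of the rim facing its camera. The canister's extents give an axis near (0.54, -0.088), which agrees with the mean of the two circles. I'll approach high there and check with the wrist camera.

```bash
python3 - <<'E'
from h import *
k=np.array([.540,-.087,.18])
q=manip.get_state()["tcp_rot"]
manip.command_gripper(0.0)
manip.reach([k[0],k[1],.225],q)
s=manip.get_state(); print(s["time_s"],s["tool_pos"],s["grip_width"],s["contact_force"])
from scipy.spatial.transform import Rotation as R
p=manip.camera("wrist")
T=np.eye(4); T[:3,:3]=R.from_quat(s["tcp_rot"]).as_matrix(); T[:3,3]=s["tool_pos"]
p["extrinsics"]=np.linalg.inv(T@np.array(p["tool_from_camera"]))
rc=np.argwhere(p["range_z"]>0); w=world(p,rc)
near=np.hypot(w[:,0]-k[0],w[:,1]-k[1])<.05
t=w[near&(abs(w[:,2]-.18)<.004)]
print("wrist knob",len(t)); 
if len(t)>5: print(t.mean(0),np.percentile(t,2,0),np.percentile(t,98,0),cv2.minEnclosingCircle(t[:,:2].astype(np.float32)))
cv2.imwrite("pics/w2.png",p["image"])
p=manip.camera("side"); a=p["image"][90:250,260:450]
cv2.imwrite("pics/c2.png",cv2.resize(a,None,fx=3.7,fy=3.7,interpolation=cv2.INTER_CUBIC))
E
```

```text
3.0667 [ 0.54032788 -0.08694947  0.22556541] 0.0004663192237234288 [0.45405382 0.36628848 0.18846091]
wrist knob 3064
[ 0.5407952  -0.08213769  0.18017641] [ 0.51945042 -0.09724517  0.17704163] [ 0.56206592 -0.06618227  0.1818507 ] ((0.5408686995506287, -0.08804060518741608), 0.02386154793202877)
```

View pics/w2.png

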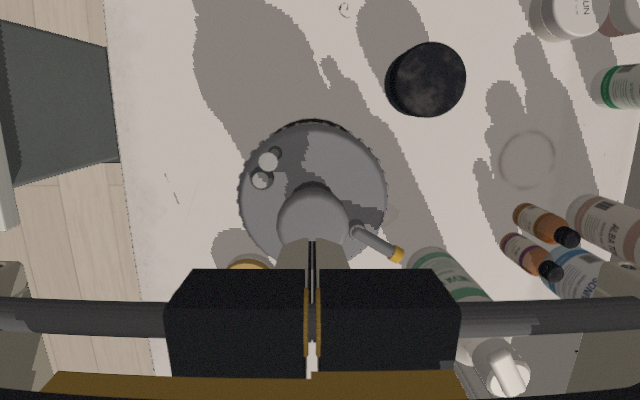

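View pics/c2.png

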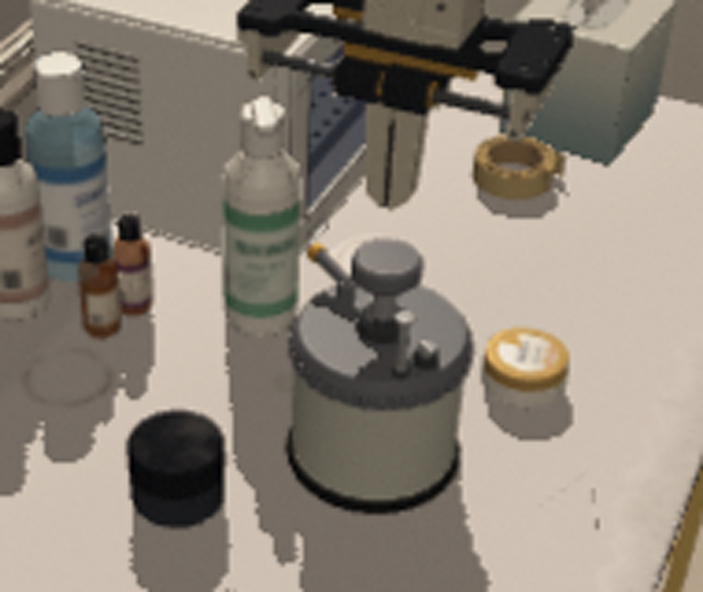

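The wrist view shows the knob at (312,218), the post head at (269,160) and the pin head at (262,180), with the closed fingers over the knob. The fitted knob centre is (0.541, -0.088) with radius 23.9 mm, against a true 24. I'll do one stroke and check it.

```bash
cat >> h.py <<'E'
from scipy.spatial.transform import Rotation as R
XY=[.5409,-.0875]
def fz(): 
    s=manip.get_state(); return [round(float(v),4) for v in (s["time_s"],s["tool_pos"][2],*s["contact_force"])]
def stroke(bot=.1675,top=.187):
    manip.move_straight([*XY,bot],rate=.05); manip.hold(.1); print("bot",fz())
    manip.move_straight([*XY,top],rate=.05); manip.hold(.2); print("top",fz())
def look(name=None,z=None):
    s=manip.get_state(); p=manip.camera("wrist")
    T=np.eye(4); T[:3,:3]=R.from_quat(s["tcp_rot"]).as_matrix(); T[:3,3]=s["tool_pos"]
    p["extrinsics"]=np.linalg.inv(T@np.array(p["tool_from_camera"]))
    w=world(p,np.argwhere(p["range_z"]>0)); r=np.hypot(w[:,0]-XY[0],w[:,1]-XY[1])
    m=(r>.034)&(r<.056)&(w[:,2]>.1245)&(w[:,2]<.175)&(w[:,0]<XY[0])
    v=w[m]
    # the pin lies along mister -x, post along its +y from it: print head heights by cell
    for lab,sel in (("y>-.08",v[:,1]>-.08),("y<-.08",v[:,1]<=-.08)):
        u=v[sel]
        if len(u):
            h=np.percentile(u[:,2],97); a=u[u[:,2]>h-.003]; print(lab,"top",h.round(4),"at",a.mean(0).round(4),len(a))
    if name: cv2.imwrite(name,cv2.resize(p["image"][100:300,180:460],None,fx=2.5,fy=2.5))
E
python3 - <<'E'
from h import *
look()
print(fz()); manip.move_straight([*XY,.187],rate=.12); print(fz())
stroke()
look("pics/w3.png")
E
```

```text
y>-.08 top 0.1694 at [ 0.512  -0.0473  0.1686] 301
[3.2167, 0.2249, 0.2353, -0.0738, -0.5381]
[3.6833, 0.1868, -0.1838, -0.2836, -0.0404]
bot [4.325, 0.169, 0.5456, 0.206, 7.0263]
top [5.0667, 0.1865, -0.3631, -0.0252, 0.1533]
y>-.08 top 0.1695 at [ 0.512  -0.0472  0.1685] 436
```

View pics/w3.png

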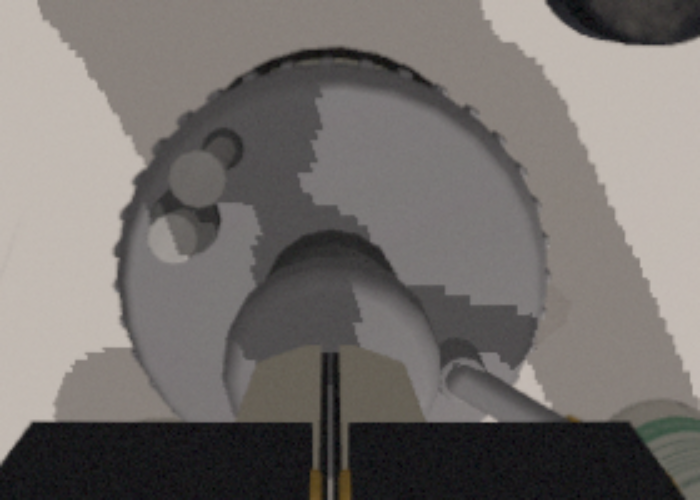

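Stroke 1 worked: 7 N at about 11 mm, and the pin head at (175,235) now stands above its socket. The post at (0.512, -0.047) implies the mister is yawed -28°, so the pin should be at (0.501, -0.066). Now I keep stroking and measure the pin height each time.

```bash
cat >> h.py <<'E'
PIN=[.5013,-.0665]; POST=[.512,-.0473]
def pinz():
    s=manip.get_state(); p=manip.camera("wrist")
    T=np.eye(4); T[:3,:3]=R.from_quat(s["tcp_rot"]).as_matrix(); T[:3,3]=s["tool_pos"]
    p["extrinsics"]=np.linalg.inv(T@np.array(p["tool_from_camera"]))
    w=world(p,np.argwhere(p["range_z"]>0)); o=[]
    for c in (PIN,POST):
        u=w[np.hypot(w[:,0]-c[0],w[:,1]-c[1])<.008]; h=np.percentile(u[:,2],90); a=u[u[:,2]>h-.003]
        o.append(a[:,2].mean()); print(a.mean(0).round(4),len(a),end=" ")
    print("diff",round(o[1]-o[0],4)); return o[1]-o[0],p
E
python3 - <<'E'
from h import *
d,_=pinz()
for i in range(5):
    if d<.002: break
    stroke(bot=.1665); d,p=pinz()
cv2.imwrite("pics/w4.png",cv2.resize(p["image"][100:300,180:460],None,fx=2.5,fy=2.5))
p=manip.camera("side"); cv2.imwrite("pics/s4.png",cv2.resize(p["image"][110:250,290:430],None,fx=4,fy=4,interpolation=cv2.INTER_CUBIC))
E
```

```text
[ 0.5009 -0.0653  0.3027] 1183 [ 0.5148 -0.0526  0.2944] 670 diff -0.0083Traceback (most recent call last):
  File "<stdin>", line 6, in <module>
NameError: name 'p' is not defined. Did you mean: 'np'?
```

The gripper's own pixels got into that measurement, so I'll drop anything above 0.18 m.

```bash
sed -i 's/u=w\[np.hypot(w\[:,0\]-c\[0\],w\[:,1\]-c\[1\])<.008\]/u=w[(np.hypot(w[:,0]-c[0],w[:,1]-c[1])<.008)\&(w[:,2]<.178)]/' h.py
python3 - <<'E'
from h import *
d,p=pinz()
for i in range(5):
    if d<.002: break
    stroke(bot=.1665); d,p=pinz()
cv2.imwrite("pics/w4.png",cv2.resize(p["image"][100:300,180:460],None,fx=2.5,fy=2.5))
p=manip.camera("side"); cv2.imwrite("pics/s4.png",cv2.resize(p["image"][110:250,290:430],None,fx=4,fy=4,interpolation=cv2.INTER_CUBIC))
E
```

```text
[ 0.5015 -0.0665  0.1442] 323 [ 0.512  -0.0473  0.1684] 433 diff 0.0242
bot [5.875, 0.1673, -0.792, -0.1003, 6.5545]
top [6.6333, 0.1865, -0.315, 0.7023, 0.3428]
[ 0.5015 -0.0664  0.1522] 350 [ 0.512  -0.0473  0.1684] 441 diff 0.0162
bot [7.3417, 0.1673, -0.5684, -0.4317, 7.2885]
top [8.1, 0.1865, 0.1298, 0.4988, -0.2996]
[ 0.5015 -0.0665  0.1603] 378 [ 0.5121 -0.0473  0.1685] 438 diff 0.0082
bot [8.8083, 0.1673, -0.0489, 0.4854, 6.6566]
top [9.5667, 0.1865, -0.8863, 0.1827, -0.156]
[ 0.5017 -0.0664  0.1682] 401 [ 0.512  -0.0473  0.1685] 439 diff 0.0003
```

View pics/w4.png

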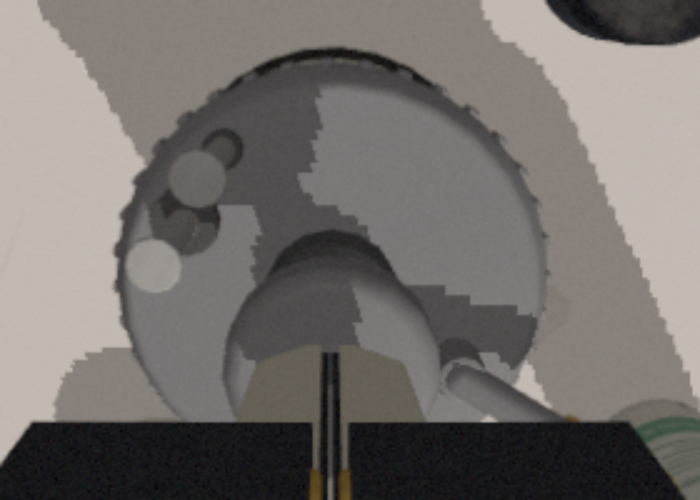

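View pics/s4.png

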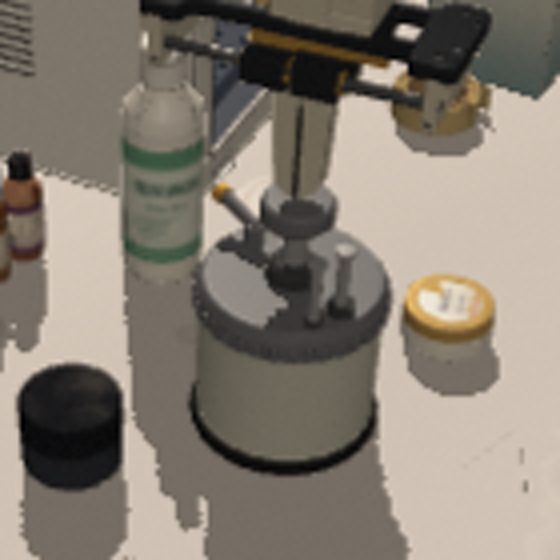

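Both views show the pin head (wrist crop at (153,265)) level with the post head at (198,180), at 168.2 mm against 168.5 mm. The knob is up and the mister hasn't moved. I'll retreat and hand in.

```bash
python3 - <<'E'
from h import *
manip.move_straight([*XY,.26],rate=.12); manip.hold(.3); print(fz()); d,p=pinz()
if d<.002: print(manip.sign_off())
E
```

```text
[10.725, 0.2594, -0.0383, 0.2035, 0.3121]
[ 0.5014 -0.0665  0.1682] 223 [ 0.512  -0.0473  0.1685] 234 diff 0.0003
the job is handed in; nothing more can be done
None
```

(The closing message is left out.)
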